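# Pin the trivet stack in its caddy

### The job

Take the long stack pin (the one with the plain round knob) out of the white rack and push it down through the lined-up holes of the two wooden trivets and into the caddy under them, keeping hold of it until it is through both trivets. It should end fully home, upright, with its collar resting on the upper trivet, the trivets still lying flat in the caddy, and the pin let go.

Things in the scene. Friction and masses are not known exactly. Their poses are not given: they have to be found in the camera images.
- stack_pin: Long dark wood stack pin, hanging upright by its collar in any one of the rack's three holes. Upwards: shaft 16 mm dia, 55 long (lowest 10 tapering to an 8 mm nose); collar 48 dia, 6 thick; plain round knob 30 dia, 42 tall, to grip (61 to 103 above origin). Origin: centre of the nose end; z up the axis. 45 g. The two other pins: 25 mm shafts, lower heads, one a 64 mm T-bar, one a flat 52 mm disc.
- caddy: Brown wooden caddy, fixed: base 150 x 150, 32 mm thick, centre hole 30 mm dia, 28 deep; a guide 50 mm long at the middle of each side, 56 mm high over the counter, keeps the trivets in. Origin: underside centre, on the hole axis, at counter height; z up, x, y along the sides. Two trivets lie in it, stack top 64 mm up. With the pin fully home its origin is 9 mm above this one.
- upper_trivet: Upper of two equal loose light wood trivets lying flat on each other in the caddy, their holes lined up over the caddy's hole: square 120 x 120 mm, 16 mm thick, 130 g, round hole 30 mm in diameter through the centre. Origin: centre of its underside (48 mm above the counter), on the hole axis; z up. It can slip about 2 mm between the guides.
- pin_rack: White open pin rack, fixed: 70 mm (x) by 270 mm (y), its 12 mm top board's upper face 80 mm above the counter, with three 24 mm round holes in a row along y, at y = -95, 0 and 95 mm; a pin hangs in each (the long pin's nose 25 mm above the counter). Origin: underside centre at counter height; z up. Lift the long pin at least 60 mm to clear its hole.
Mind the look-alikes: they are no part of the job. There is more than one size of the caddy; the job needs the middle-sized.

How it is judged:
By the outcome, as a careful person would: the job done as asked, in the order asked, and still so for the second after the job is handed in, with the robot touching nothing.
It also fails if it takes over 40 s, if anything falls off the work surface, if the arm or the gripper's body presses on something with over 40 N, if the wrist force passes 120 N, or if a joint passes its speed limit or range.

### The arm

A 6-joint arm with a two-finger parallel gripper is mounted at the origin on the work surface. World frame = base frame: x ahead of the robot, y to its left, z up, the work surface at z = 0. Lengths are in m, angles in rad, forces in N, time in s.
With the tool pointing down it reaches from about 0.35 to 0.875 m from the base axis. Payload 15.5 kg.
Tool frame: the origin (TCP) lies at the very end of the fingers, on their centre line; the grasp point (between the pads) lies behind it (grip_depth is the z of the grasp point in the tool frame, in m); z points along the fingers, y is the line along which they close (so a half turn about z gives the same grasp; the last joint's range is limited). The gripper opens to 85 mm and grips with 20 to 120 N. Pads are 22 mm wide; open, the fingers measure 114 mm over their backs; the gripper's body (76 mm by 85 mm) begins 54 mm behind the grasp point. The pads swing forward as they close: fully open they stand 13 mm farther back than shut.
Start: joints at [-1.2, 0.494, 1.345, -0, 1.302, -0.096], TCP at [0.281, -0.558, 0.231] pointing down, gripper open.
Joint ranges: [-2.91, 2.91], [-0.82, 2.16], [0.22, 2.67], [-1.22, 4.37], [0.12, 2.79], [-3.08, 3.08]. Speed limits (rad/s): [1.89, 1.89, 2.57, 3.01, 3.01, 3.01].

### API

Orientations are given as a unit quaternion [w, x, y, z].
In Python, from cell import * gives the robot as it stands. The module is installed in compiled form; this text tells all that it offers.
- The arm moves only by the tool arm_command, never from a script. Its argument "deltas" is a list of rows, each an object with "travel": the shift along the world's x, y, z as a fraction of full scale, a list of three; "dr": the turn, a rotation vector about the world's x, y, z as a fraction of full scale, a list of three; "grip": the closure, from 0 (fully open) to 1 (shut). A call has 1 to 20 rows; each row is the pose to reach, as a shift and turn from the pose commanded when the call began; what a row does not reach only later rows make up. Full scale, the value 1, is 0.6 m for a shift and pi/2 rad for a turn. A row lasts 1/8 s, in which the tool goes at most 62.5 mm and 10.7 degrees, less where a joint would pass 70% of its speed; a pose out of reach is approached as far as the arm can. A call with a number of a shift or a turn outside -1 to 1 is refused whole. A call with a gripper value outside its range is refused whole. The fingers move at their own pace and stop on an object; "squeeze" is the grip in N (left out, the last holds). Time passes only in rows, so rows that repeat a pose let the fingers close. It gives the time, the measured TCP pose, the force, the opening and the grip force at its end, in the units of the state.
- state(): the state, without advancing time (a new reading comes with each control period).
- capture(name): name is "scene" or "top" or "wrist"; returns (picture, depth): 480x640x3 uint8, blue, green, red; 480x640 float32, m along the optical axis (not along the pixel's ray), 0 where there is no reading.
- camera_info(name): a dict with "fx", "fy", "cx", "cy" (pixels), "pose" (4x4, takes a point from camera to world coordinates). Camera axes: x right, y down, z forward; pixel columns grow to the right and rows downward; lengths in m; the calibration is good to about 2 mm. The wrist camera is an equidistant fisheye: a pixel r from the principal point sees the ray r / f radians off the axis. A picture is of the moment at which its call begins: read the wrist's pose just before it. camera_info takes no time and is no camera call; for the wrist camera it gives the pose at the moment of the call.
- close_job(): hands the job in; it is judged then, once.
Trained networks look in the newest picture that a camera, given by its name, has taken for a name from the list of things; names that differ only in an ending like _2 or _b are one class to them, and where a whole thing is asked for, a point or a joint stands for the part that bears it (a point fixed in the world has none). Each returns a list of dicts, best first, with "score" (0 to 1); they miss things now and then, are a little off and sometimes report something else, mostly with a low value. They report only what shows in the picture. A call takes as long as a camera call. They do not tell look-alikes from the thing itself.
- cut_out(camera, name): "region" (480x640 bool, what is visible of it) and "uv" ([column, row] in pixels, amid what is visible of it).
- landmark_of(camera, name): "uv" ([column, row] in pixels: a listed point, or the origin of a listed thing).
The state is a dict: "time": time; "joint_pos": joint angles; "joint_velocities": joint speeds; "joint_efforts": joint torques, N m; "ee_pos": TCP position; "eef_rot": TCP orientation; "wrist_force": force on the tool from outside, world axes, zero at the start; "ft_torque": the same for the moment, N m; "finger_gap": finger opening in m; "gripper_force": force on a finger pad.
Only numpy, scipy, OpenCV 4.12 (cv2) and the standard library are available. Lean on these libraries where they do the work, as an engineer would, in place of code of your own. Each camera call takes 0.05 s, during which the arm holds its last target. There are 200 camera calls.

## Working session

There is one attempt and no reset: what is moved stays moved. The work goes in short steps, Python scripts to look and compute and a tool call to move; the robot and the scene stay as the last step left them, time stands still between calls to the robot, and variables do not carry over. Pictures are saved under pics/ and viewed, at most 10 in all, crops included, and the job is handed in when it is done.

Besides the shell and the picture viewer there is one more tool, called after "Request:" by a JSON object that holds its "op" and its "data", one argument or row to a line. arm_command: Moves the arm, as the interface text tells. Its arguments: {"type":"object","properties":{"deltas":{"type":"array"},"squeeze":{"type":"number"}},"required":["deltas"]}

```bash
mkdir -p pics; cat > h.py <<'E'
from cell import *
import numpy as np, cv2
def cloud(n,d):
    i=camera_info(n); v,u=np.indices(d.shape)
    P=np.stack([(u-i['cx'])/i['fx']*d,(v-i['cy'])/i['fy']*d,d],-1)
    T=np.array(i['pose']); W=P@T[:3,:3].T+T[:3,3]; W[d<=0]=np.nan
    return W
E
python3 - <<'E'
from h import *
s=state();print(s)
for n in('top','scene'):
    p,d=capture(n);cv2.imwrite(f'pics/{n}0.png',p);np.save(n+'.npy',d)
    i=camera_info(n);print(n,i)
    W=cloud(n,d)
    for t in('stack_pin','caddy','upper_trivet','pin_rack'):
        for r in cut_out(n,t)[:5]:
            u,v=map(int,r['uv']);m=r['region'];q=W[m];print(t,round(r['score'],2),u,v,W[v,u].round(3),'min',np.nanpercentile(q,2,axis=0).round(3),'max',np.nanpercentile(q,98,axis=0).round(3))
E
```

```text
{'time': 0.0, 'joint_pos': array([-1.19951028e+00,  4.94168241e-01,  1.34614764e+00, -4.21294369e-06,
        1.30247339e+00, -9.55257317e-02]), 'joint_velocities': array([ 6.42117416e-04, -9.21430603e-05, -4.15093443e-04, -2.42634307e-03,
       -5.20276407e-04, -5.46951168e-04]), 'joint_efforts': array([-1.03331851e-03, -8.82161379e+01, -3.83871460e+01, -1.82800441e-04,
        9.97223920e-03, -4.73498028e-05]), 'ee_pos': array([ 0.28113205, -0.55779938,  0.23070394]), 'eef_rot': array([-5.92352578e-04,  9.72883980e-01,  2.31292897e-01, -8.42454156e-05]), 'wrist_force': array([-1.1408577 , -1.01257402, -0.93562903]), 'ft_torque': array([-0.06300093, -0.01045481, -0.03160978]), 'gripper_force': 0.0, 'finger_gap': 0.08539235853065814}
top {'fx': 605.2663895405559, 'fy': 605.2663895405559, 'cx': 321.83647926515556, 'cy': 238.2777696384273, 'pose': array([[-0.01369156, -0.99795562,  0.0624269 ,  0.378828  ],
       [-0.9998976 ,  0.01392469,  0.00330076, -0.05273763],
       [-0.00416329, -0.06237531, -0.99804408,  1.25315574],
       [ 0.        ,  0.        ,  0.        ,  1.        
[... 792 characters left out ...]
-0.45629004],
       [-0.01100834, -0.70566918, -0.70845595,  0.67574401],
       [ 0.        ,  0.        ,  0.        ,  1.        ]])}
stack_pin 0.91 470 159 [0.584 0.325 0.114] min [0.557 0.32  0.081] max [0.6   0.363 0.13 ]
caddy 0.92 118 334 [ 0.389 -0.41   0.043] min [ 0.256 -0.52   0.004] max [ 0.494 -0.282  0.077]
caddy 0.73 338 185 [0.355 0.155 0.016] min [0.3   0.081 0.001] max [0.425 0.201 0.044]
caddy 0.59 305 337 [ 0.619 -0.2    0.05 ] min [ 0.488 -0.251  0.002] max [ 0.661 -0.097  0.057]
upper_trivet 0.86 303 307 [ 0.559 -0.15   0.025] min [ 0.506 -0.228  0.048] max [ 0.639 -0.097  0.066]
pin_rack 0.63 426 203 [0.58  0.18  0.078] min [0.504 0.112 0.003] max [0.618 0.369 0.082]
```

View pics/top0.png

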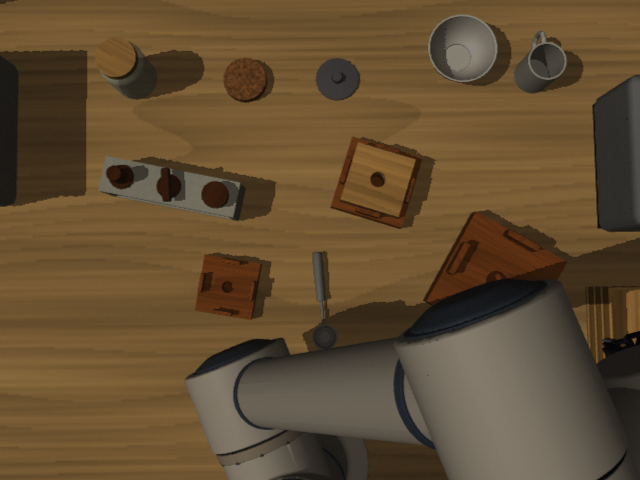

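View pics/scene0.png

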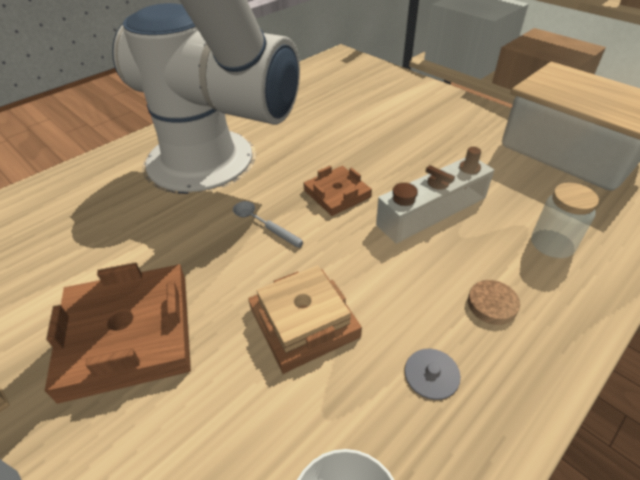

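The round knob is at top (120,175) / scene (473,158). The look-alikes are the T-bar at top (167,184) and the disc at top (215,193). The middle caddy, which holds the trivets, is at top (377,181); the small one is at (228,287) and the large one at (495,265). Next I'll refine the measurements and check a close crop.

```bash
python3 - <<'E'
from h import *
out=[]
for n,pb,hb in(('top',(90,150,145,205),(355,155,400,205)),('scene',(450,140,495,185),(280,280,325,320))):
    p=cv2.imread(f'pics/{n}0.png');d=np.load(n+'.npy');W=cloud(n,d);i=camera_info(n);T=np.array(i['pose'])
    x0,y0,x1,y1=pb;c=p[y0:y1,x0:x1];out.append(cv2.resize(c,(390,390),interpolation=cv2.INTER_CUBIC))
    Q=W[y0:y1,x0:x1].reshape(-1,3)
    for a,b in((.122,.135),(.09,.12),(.083,.090)):
        q=Q[(Q[:,2]>a)&(Q[:,2]<b)]
        if len(q)<3: continue
        (cx,cy),r=cv2.minEnclosingCircle(q[:,:2].astype(np.float32)); print(n,'pin',a,len(q),q.mean(0).round(4),'mec',round(cx,4),round(cy,4),round(r,4))
    def plane(u,v,z):
        r=T[:3,:3]@[(u-i['cx'])/i['fx'],(v-i['cy'])/i['fy'],1];return T[:3,3]+r*(z-T[2,3])/r[2]
    # trivet hole rim in the plane z=.064
    x0,y0,x1,y1=hb;g=cv2.cvtColor(p[y0:y1,x0:x1],cv2.COLOR_BGR2GRAY)
    _,b=cv2.threshold(g,0,255,cv2.THRESH_OTSU+cv2.THRESH_BINARY_INV)
    k,l,st,ce=cv2.connectedComponentsWithStats(b)
    for j in range(1,k):
        if st[j,4]>40:
            v,u=np.where(l==j);pts=np.array([plane(a+x0,bb+y0,.064)[:2] for a,bb in zip(u,v)],np.float32)
            print(n,'hole',st[j],pts.mean(0),cv2.minEnclosingCircle(pts),np.ptp(pts,axis=0))
    # trivet top
    m=(np.abs(W[...,2]-.064)<.005)&(abs(W[...,0]-.57)<.1)&(abs(W[...,1]+.16)<.1)
    hsv=p.astype(int);m&=hsv[...,1]>85
    q=W[m][:,:2].astype(np.float32);print(n,'trivet',len(q),cv2.minAreaRect(q),np.median(W[m][:,2]))
    m=(np.abs(W[...,2]-.081)<.004)&(abs(W[...,0]-.56)<.1)&(abs(W[...,1]-.25)<.16)
    q=W[m][:,:2].astype(np.float32);print(n,'rack',len(q),cv2.minAreaRect(q))
    for t in('stack_pin','upper_trivet','caddy'):
        z={'stack_pin':.025,'upper_trivet':.048,'caddy':0}[t]
        if n=='scene' or capture(n):
            for r in landmark_of(n,t)[:3]:print(n,'lm',t,r['score'],r['uv'],plane(*r['uv'],z).round(4))
cv2.imwrite('pics/crop.png',np.hstack(out))
E
```

```text
top pin 0.122 198 [0.5776 0.341  0.1273] mec 0.5779 0.3413 0.0153
top pin 0.09 95 [0.5724 0.3333 0.1041] mec 0.5776 0.3387 0.0207
top pin 0.083 259 [0.5741 0.3344 0.0854] mec 0.576 0.3341 0.0534
top hole [ 15  17  15  15 179] [ 0.56903505 -0.15967378] ((0.5691936612129211, -0.16026419401168823), 0.015137082897126675) [0.02808082 0.02781992]
top trivet 2160 ((0.5697004199028015, -0.16134797036647797), (0.11800101399421692, 0.11831590533256531), 72.46110534667969) 0.0635488584348406
top rack 3044 ((0.5581929087638855, 0.24947945773601532), (0.2707410454750061, 0.07040918618440628), 77.88381958007812)
top lm stack_pin 0.56 [129.0, 180.8] [0.5791 0.3446 0.025 ]
top lm upper_trivet 0.7 [376.3, 181.0] [ 0.5678 -0.1596  0.048 ]
top lm caddy 0.85 [376.7, 186.4] [ 0.564  -0.1644  0.    ]
top lm caddy 0.85 [489.7, 282.5] [ 0.361  -0.3936  0.    ]
top lm caddy 0.59 [225.1, 284.3] [0.3647 0.1526 0.    ]
scene pin 0.122 115 [0.5812 0.3386 0.1273] mec 0.5798 0.3414 0.0151
scene pin 0.09 201 [0.5847 0.318  0.1055] mec 0.5924 0.2957 0.053
scene pin 0.083 142 [0.5837 0.3334 0.0863] mec 0.5872 0.3447 0.0319
scene hole [ 14  14  17  15 205] [ 0.571016  -0.1603198] ((0.5715004205703735, -0.16017340123653412), 0.015789419412612915) [0.02913821 0.03038311]
scene trivet 3999 ((0.5705512166023254, -0.16039741039276123), (0.12074259668588638, 0.12309562414884567), 72.32862091064453) 0.06417070093559074
scene rack 1647 ((0.5594773292541504, 0.2502889335155487), (0.27475884556770325, 0.0738525390625), 78.32632446289062)
scene lm upper_trivet 0.75 [301.9, 302.7] [ 0.5645 -0.1557  0.048 ]
scene lm caddy 0.96 [337.7, 192.3] [0.3602 0.1496 0.    ]
scene lm caddy 0.81 [302.9, 322.9] [ 0.5707 -0.1623  0.    ]
scene lm caddy 0.7 [129.8, 336.9] [ 0.373 -0.395  0.   ]
```

View pics/crop.png

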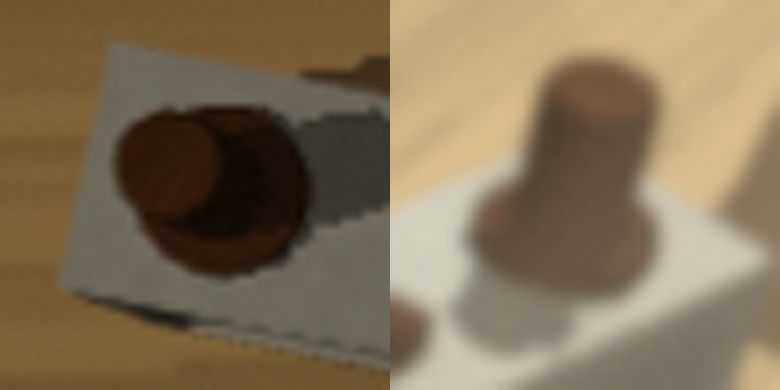

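The crop shows a plain round knob on a wide collar at the rack's end hole, so this is the long pin. The knob top is at z=0.127, and the rack geometry puts the hole at (0.579, 0.343), which agrees.

```bash
python3 - <<'E'
import cell
print([n for n in dir(cell) if not n.startswith('__')], getattr(cell,'grip_depth',None))
from h import *
W=cloud('top',np.load('top.npy'))
for u,v in((5,120),(118,58),(70,250)):print(W[v,u])
s=state();print(np.array([.5785,.3415,.2307])-s['ee_pos'])
E
```

```text
['MotionError', 'camera_info', 'capture', 'close_job', 'cut_out', 'grip_depth', 'landmark_of', 'state'] -0.0187
[0.69911697 0.58151526 0.06249088]
[0.79614621 0.33206005 0.13268111]
[ 0.44028433  0.47573185 -0.00317097]
[ 2.97222424e-01  8.99635250e-01 -6.07534446e-04]
```

Request:
{"op": "arm_command", "data": {
  "deltas": [
    {"travel": [0.25,0.75,0.03],"dr": [0,0,0.57],"grip": 0},
    {"travel": [0.25,0.75,0.03],"dr": [0,0,0.57],"grip": 0},
    {"travel": [0.25,0.75,0.03],"dr": [0,0,0.57],"grip": 0},
    {"travel": [0.25,0.75,0.03],"dr": [0,0,0.57],"grip": 0},
    {"travel": [0.25,0.75,0.03],"dr": [0,0,0.57],"grip": 0},
    {"travel": [0.25,0.75,0.03],"dr": [0,0,0.57],"grip": 0},
    {"travel": [0.25,0.75,0.03],"dr": [0,0,0.57],"grip": 0},
    {"travel": [0.25,0.75,0.03],"dr": [0,0,0.57],"grip": 0},
    {"travel": [0.25,0.75,0.03],"dr": [0,0,0.57],"grip": 0},
    {"travel": [0.25,0.75,0.03],"dr": [0,0,0.57],"grip": 0},
    {"travel": [0.25,0.75,0.03],"dr": [0,0,0.57],"grip": 0},
    {"travel": [0.25,0.75,0.03],"dr": [0,0,0.57],"grip": 0}
  ]
}}

```text
time: 2.45
ee_pos: [0.4311, -0.1089, 0.2492]
eef_rot: [-0.0, 0.777, 0.629, -0.0]
wrist_force: [-0.4, -0.2, -0.6]
finger_gap: 0.0853
gripper_force: 0.0
```

Request:
{"op": "arm_command", "data": {
  "deltas": [
    {"travel": [0.2457,0.7507,-0.08],"dr": [0,0,0],"grip": 0},
    {"travel": [0.2457,0.7507,-0.08],"dr": [0,0,0],"grip": 0},
    {"travel": [0.2457,0.7507,-0.08],"dr": [0,0,0],"grip": 0},
    {"travel": [0.2457,0.7507,-0.08],"dr": [0,0,0],"grip": 0},
    {"travel": [0.2457,0.7507,-0.08],"dr": [0,0,0],"grip": 0},
    {"travel": [0.2457,0.7507,-0.08],"dr": [0,0,0],"grip": 0},
    {"travel": [0.2457,0.7507,-0.08],"dr": [0,0,0],"grip": 0},
    {"travel": [0.2457,0.7507,-0.08],"dr": [0,0,0],"grip": 0},
    {"travel": [0.2457,0.7507,-0.08],"dr": [0,0,0],"grip": 0},
    {"travel": [0.2457,0.7507,-0.08],"dr": [0,0,0],"grip": 0},
    {"travel": [0.2457,0.7507,-0.08],"dr": [0,0,0],"grip": 0}
  ]
}}

```text
time: 3.82
ee_pos: [0.5788, 0.3411, 0.2015]
eef_rot: [0.0, 0.777, 0.629, -0.0]
wrist_force: [0.2, -0.3, 0.6]
finger_gap: 0.0855
gripper_force: 0.0
```

```bash
python3 - <<'E'
from h import *
i=camera_info('wrist');p,d=capture('wrist');cv2.imwrite('pics/w1.png',p);s=state();print(s['ee_pos'],s['joint_pos'])
T=np.array(i['pose']);print(i)
for P in([.5785,.3415,.128],[.5785,.3415,.086]):
    c=np.linalg.inv(T)@[*P,1];th=np.arctan2(np.hypot(c[0],c[1]),c[2]);r=i['fx']*th;a=np.arctan2(c[1],c[0]);print(i['cx']+r*np.cos(a),i['cy']+r*np.sin(a))
E
```

```text
[0.57881364 0.34121435 0.20159924] [ 4.43897608e-01  5.86888228e-01  1.25531519e+00 -1.03276484e-04
  1.29925920e+00  6.53809260e-01]
{'fx': 371.64829954431775, 'fy': 371.64829954431775, 'cx': 315.7083383468106, 'cy': 240.39941824512334, 'pose': array([[ 9.77961074e-01, -1.99091738e-01, -6.28857572e-02,
         5.96694494e-01],
       [-2.08786753e-01, -9.33236885e-01, -2.92364513e-01,
         4.15634415e-01],
       [-4.79949231e-04,  2.99050826e-01, -9.54237063e-01,
         3.44665438e-01],
       [ 0.00000000e+00,  0.00000000e+00,  0.00000000e+00,
         1.00000000e+00]])}
312.1301378295866 253.36657776763207
312.68877561298166 234.1334329352931
```

View pics/w1.png

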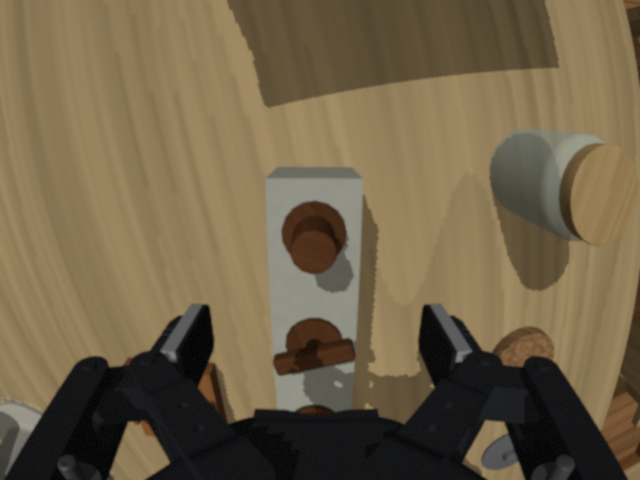

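The wrist view shows the knob's top at about (314,252), and my prediction was (312,253). The fingers straddle it with room at both sides, so I'll descend and grip.

Request:
{"op": "arm_command", "data": {
  "deltas": [
    {"travel": [0.001,0,-0.06],"dr": [0,0,0],"grip": 0},
    {"travel": [0.001,0,-0.12],"dr": [0,0,0],"grip": 0},
    {"travel": [0.001,0,-0.16],"dr": [0,0,0],"grip": 0},
    {"travel": [0.001,0,-0.18],"dr": [0,0,0],"grip": 0},
    {"travel": [0.001,0,-0.18],"dr": [0,0,0],"grip": 0},
    {"travel": [0.001,0,-0.18],"dr": [0,0,0],"grip": 0.4},
    {"travel": [0.001,0,-0.18],"dr": [0,0,0],"grip": 0.6},
    {"travel": [0.001,0,-0.18],"dr": [0,0,0],"grip": 1},
    {"travel": [0.001,0,-0.18],"dr": [0,0,0],"grip": 1},
    {"travel": [0.001,0,-0.18],"dr": [0,0,0],"grip": 1},
    {"travel": [0.001,0,-0.18],"dr": [0,0,0],"grip": 1},
    {"travel": [0.001,0,-0.18],"dr": [0,0,0],"grip": 1}
  ],
  "squeeze": 50
}}

```text
time: 5.38
ee_pos: [0.5795, 0.3424, 0.094]
eef_rot: [0.0, 0.777, 0.63, 0.0]
wrist_force: [-1.1, -0.5, 6.5]
finger_gap: 0.0294
gripper_force: 49.0
```

Request:
{"op": "arm_command", "data": {
  "deltas": [
    {"travel": [0,0,0.02],"dr": [0,0,0],"grip": 1},
    {"travel": [0,0,0.06],"dr": [0,0,0],"grip": 1},
    {"travel": [0,0,0.12],"dr": [0,0,0],"grip": 1},
    {"travel": [0,0,0.18],"dr": [0,0,0],"grip": 1},
    {"travel": [0,0,0.22],"dr": [0,0,0],"grip": 1},
    {"travel": [0,0,0.22],"dr": [0,0,0],"grip": 1},
    {"travel": [0,0,0.22],"dr": [0,0,0],"grip": 1}
  ]
}}

```text
time: 6.25
ee_pos: [0.5789, 0.3421, 0.2248]
eef_rot: [-0.0, 0.777, 0.63, -0.0]
wrist_force: [-0.3, -0.5, -0.2]
finger_gap: 0.029
gripper_force: 49.3
```

```bash
python3 - <<'E'
from h import *
p,d=capture('scene');cv2.imwrite('pics/s2.png',p[:400,160:640]);W=cloud('scene',d);print(state()['ee_pos'])
for r in cut_out('scene','stack_pin')[:2]:
    q=W[r['region']];print(r['score'],r['uv'],np.nanpercentile(q,[2,50,98],axis=0).round(3))
    for a in np.arange(.12,.21,.008):
        k=q[(q[:,2]>=a)&(q[:,2]<a+.008)]
        if len(k):print(a.round(3),len(k),k.mean(0).round(4),np.ptp(k,axis=0).round(3))
E
```

```text
[0.57878898 0.34206504 0.22437869]
0.93 [484.5, 112.8] [[0.561 0.319 0.163]
 [0.583 0.331 0.218]
 [0.602 0.351 0.26 ]]
0.152 1 [0.5797 0.3372 0.1589] [0. 0. 0.]
0.16 18 [0.583  0.3369 0.1643] [0.012 0.006 0.007]
0.168 28 [0.5828 0.3362 0.1721] [0.014 0.014 0.007]
0.176 27 [0.5829 0.3368 0.1797] [0.016 0.011 0.007]
0.184 33 [0.5828 0.3368 0.1881] [0.014 0.014 0.008]
0.192 29 [0.5826 0.3366 0.1967] [0.013 0.015 0.008]
0.2 6 [0.5831 0.3356 0.2016] [0.011 0.005 0.002]
0.208 47 [0.5891 0.3264 0.214 ] [0.037 0.037 0.005]
```

View pics/s2.png

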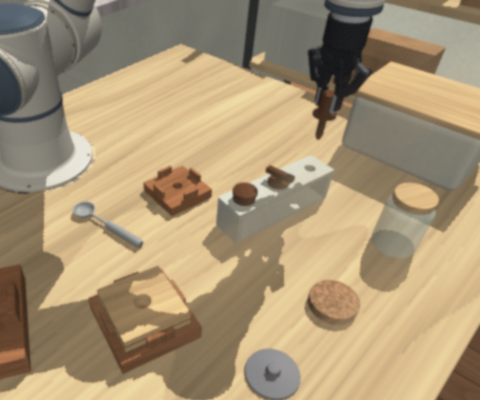

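The pin is held vertical, with its nose at about (324,135) in the crop and z≈0.156. I'll carry it over the trivets.

Request:
{"op": "arm_command", "data": {
  "deltas": [
    {"travel": [-0.001,-0.06,0],"dr": [0,0,0],"grip": 1},
    {"travel": [-0.002,-0.14,0],"dr": [0,0,0],"grip": 1},
    {"travel": [-0.004,-0.22,0],"dr": [0,0,0],"grip": 1},
    {"travel": [-0.005,-0.3,0],"dr": [0,0,0],"grip": 1},
    {"travel": [-0.007,-0.38,0],"dr": [0,0,0],"grip": 1},
    {"travel": [-0.008,-0.46,0],"dr": [0,0,0],"grip": 1},
    {"travel": [-0.01,-0.54,0],"dr": [0,0,0],"grip": 1},
    {"travel": [-0.011,-0.62,0],"dr": [0,0,0],"grip": 1},
    {"travel": [-0.012,-0.7,0],"dr": [0,0,0],"grip": 1},
    {"travel": [-0.013,-0.77,0],"dr": [0,0,0],"grip": 1},
    {"travel": [-0.014,-0.82,0],"dr": [0,0,0],"grip": 1},
    {"travel": [-0.014,-0.8355,0],"dr": [0,0,0],"grip": 1},
    {"travel": [-0.014,-0.8355,0],"dr": [0,0,0],"grip": 1},
    {"travel": [-0.014,-0.8355,0],"dr": [0,0,0],"grip": 1},
    {"travel": [-0.014,-0.8355,-0.07],"dr": [0,0,0],"grip": 1},
    {"travel": [-0.014,-0.8355,-0.12],"dr": [0,0,0],"grip": 1},
    {"travel": [-0.014,-0.8355,-0.12],"dr": [0,0,0],"grip": 1},
    {"travel": [-0.014,-0.8355,-0.12],"dr": [0,0,0],"grip": 1}
  ]
}}

```text
time: 8.6
ee_pos: [0.5715, -0.1587, 0.1544]
eef_rot: [0.001, 0.777, 0.63, 0.0]
wrist_force: [0.5, -0.1, -0.3]
finger_gap: 0.0287
gripper_force: 49.4
```

```bash
python3 - <<'E'
from h import *
p,d=capture('scene');cv2.imwrite('pics/s3.png',cv2.resize(p[200:380,220:400],(600,600),interpolation=cv2.INTER_CUBIC));W=cloud('scene',d);print(state()['ee_pos'])
for r in cut_out('scene','stack_pin')[:1]:
    q=W[r['region']];print(r['score'],r['uv'],np.nanpercentile(q,[2,50,98],axis=0).round(3))
    for a in np.arange(.07,.16,.01):
        k=q[(q[:,2]>=a)&(q[:,2]<a+.01)]
        if len(k):print(a.round(3),len(k),k.mean(0).round(4),np.ptp(k,axis=0).round(3))
m=(np.abs(W[...,2]-.064)<.005)&(abs(W[...,0]-.57)<.09)&(abs(W[...,1]+.16)<.09)&(p[...,1]>85)
print(cv2.minAreaRect(W[m][:,:2].astype(np.float32)))
E
```

```text
[ 0.57171057 -0.15886813  0.15473727]
0.74 [296.8, 272.4] [[ 0.531 -0.182  0.064]
 [ 0.578 -0.17   0.147]
 [ 0.596 -0.125  0.189]]
0.09 21 [ 0.5773 -0.1627  0.0963] [0.012 0.012 0.009]
0.1 37 [ 0.5779 -0.1618  0.1046] [0.012 0.014 0.009]
0.11 41 [ 0.578  -0.1626  0.1149] [0.012 0.014 0.01 ]
0.12 2 [ 0.5792 -0.1631  0.1207] [0.002 0.    0.001]
0.14 255 [ 0.5799 -0.1701  0.146 ] [0.048 0.038 0.009]
0.15 43 [ 0.5777 -0.1719  0.1552] [0.03  0.006 0.01 ]
((0.5690383911132812, -0.16477280855178833), (0.12988872826099396, 0.12353230267763138), 72.35726928710938)
```

View pics/s3.png

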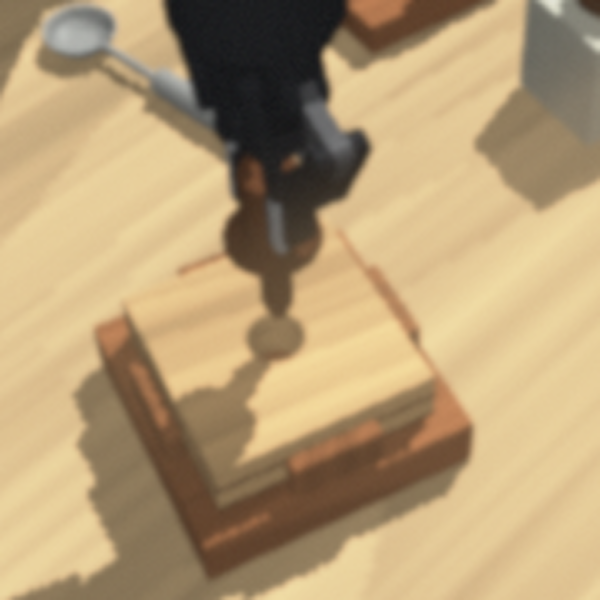

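The nose is right over the hole at about (278,320) in the crop, with the hole at (277,338). The shaft measures about 2 mm off in +x/+y, so I'll shift it and descend.

Request:
{"op": "arm_command", "data": {
  "deltas": [
    {"travel": [-0.003,-0.003,0],"dr": [0,0,0],"grip": 1},
    {"travel": [-0.003,-0.003,0],"dr": [0,0,0],"grip": 1},
    {"travel": [-0.003,-0.003,-0.015],"dr": [0,0,0],"grip": 1},
    {"travel": [-0.003,-0.003,-0.03],"dr": [0,0,0],"grip": 1},
    {"travel": [-0.003,-0.003,-0.04],"dr": [0,0,0],"grip": 1},
    {"travel": [-0.003,-0.003,-0.05],"dr": [0,0,0],"grip": 1},
    {"travel": [-0.003,-0.003,-0.05],"dr": [0,0,0],"grip": 1}
  ]
}}

```text
time: 9.57
ee_pos: [0.5689, -0.1607, 0.1227]
eef_rot: [-0.0, 0.777, 0.63, -0.0]
wrist_force: [1.1, 1.1, -1.1]
finger_gap: 0.0288
gripper_force: 49.4
```

Request:
{"op": "arm_command", "data": {
  "deltas": [
    {"travel": [0.001,0,-0.015],"dr": [0,0,0],"grip": 1},
    {"travel": [0.001,0,-0.03],"dr": [0,0,0],"grip": 1},
    {"travel": [0.001,0,-0.045],"dr": [0,0,0],"grip": 1},
    {"travel": [0.001,0,-0.06],"dr": [0,0,0],"grip": 1},
    {"travel": [0.001,0,-0.068],"dr": [0,0,0],"grip": 1},
    {"travel": [0.001,0,-0.068],"dr": [0,0,0],"grip": 1}
  ]
}}

```text
time: 10.32
ee_pos: [0.5695, -0.1607, 0.0821]
eef_rot: [-0.0, 0.777, 0.63, -0.0]
wrist_force: [0.0, -1.1, -0.7]
finger_gap: 0.0288
gripper_force: 49.4
```

Now small steps to contact.

Request:
{"op": "arm_command", "data": {
  "deltas": [
    {"travel": [0,0,-0.003],"dr": [0,0,0],"grip": 1},
    {"travel": [0,0,-0.005],"dr": [0,0,0],"grip": 1},
    {"travel": [0,0,-0.0065],"dr": [0,0,0],"grip": 1},
    {"travel": [0,0,-0.0065],"dr": [0,0,0],"grip": 1}
  ]
}}

```text
time: 10.82
ee_pos: [0.5697, -0.1608, 0.0786]
eef_rot: [0.0, 0.777, 0.63, 0.0]
wrist_force: [0.8, -0.2, -0.4]
finger_gap: 0.029
gripper_force: 49.4
```

Request:
{"op": "arm_command", "data": {
  "deltas": [
    {"travel": [0,0,-0.0015],"dr": [0,0,0],"grip": 1},
    {"travel": [0,0,-0.0025],"dr": [0,0,0],"grip": 1},
    {"travel": [0,0,-0.0025],"dr": [0,0,0],"grip": 1}
  ]
}}

```text
time: 11.2
ee_pos: [0.5698, -0.1609, 0.078]
eef_rot: [0.0, 0.777, 0.63, 0.0]
wrist_force: [-4.8, 1.1, 16.4]
finger_gap: 0.0287
gripper_force: 51.0
```

It made contact at 16 N with z=0.078, the expected home height. I'll release and retreat.

Request:
{"op": "arm_command", "data": {
  "deltas": [
    {"travel": [0,0,0.001],"dr": [0,0,0],"grip": 1},
    {"travel": [0,0,0.001],"dr": [0,0,0],"grip": 0.5},
    {"travel": [0,0,0.001],"dr": [0,0,0],"grip": 0.3},
    {"travel": [0,0,0.001],"dr": [0,0,0],"grip": 0},
    {"travel": [0,0,0.001],"dr": [0,0,0],"grip": 0},
    {"travel": [0,0,0.001],"dr": [0,0,0],"grip": 0},
    {"travel": [0,0,0.03],"dr": [0,0,0],"grip": 0},
    {"travel": [0,0,0.08],"dr": [0,0,0],"grip": 0},
    {"travel": [0,0,0.15],"dr": [0,0,0],"grip": 0},
    {"travel": [0,0,0.22],"dr": [0,0,0],"grip": 0},
    {"travel": [0,0.08,0.22],"dr": [0,0,0],"grip": 0},
    {"travel": [0,0.16,0.22],"dr": [0,0,0],"grip": 0},
    {"travel": [0,0.25,0.22],"dr": [0,0,0],"grip": 0},
    {"travel": [0,0.25,0.22],"dr": [0,0,0],"grip": 0}
  ]
}}

```text
time: 12.95
ee_pos: [0.5695, -0.0076, 0.2104]
eef_rot: [0.0, 0.776, 0.631, 0.0]
wrist_force: [-0.7, 0.6, 0.2]
finger_gap: 0.0854
gripper_force: 0.0
```

```bash
python3 - <<'E'
from h import *
p,d=capture('scene');cv2.imwrite('pics/s4.png',cv2.resize(p[200:380,220:400],(600,600),interpolation=cv2.INTER_CUBIC));W=cloud('scene',d);print(state()['ee_pos'])
for r in cut_out('scene','stack_pin')[:1]:
    q=W[r['region']];print(r['score'],np.nanpercentile(q,[2,50,98],axis=0).round(3))
    for a in np.arange(.066,.12,.008):
        k=q[(q[:,2]>=a)&(q[:,2]<a+.008)]
        if len(k):print(a.round(3),len(k),k.mean(0).round(4),np.ptp(k,axis=0).round(3))
E
```

```text
[ 0.56968684 -0.00936166  0.21025102]
0.67 [[ 0.554 -0.183  0.065]
 [ 0.58  -0.168  0.085]
 [ 0.594 -0.143  0.113]]
0.066 270 [ 0.5783 -0.1671  0.0701] [0.047 0.047 0.008]
0.074 50 [ 0.58   -0.1681  0.0778] [0.024 0.023 0.007]
0.082 52 [ 0.5804 -0.168   0.086 ] [0.021 0.025 0.008]
0.09 56 [ 0.5801 -0.1677  0.094 ] [0.026 0.025 0.008]
0.098 52 [ 0.5796 -0.1691  0.1021] [0.024 0.021 0.007]
0.106 227 [ 0.5735 -0.1626  0.1115] [0.029 0.03  0.008]
0.114 2 [ 0.5698 -0.1592  0.1144] [0.009 0.002 0.   ]
```

View pics/s4.png

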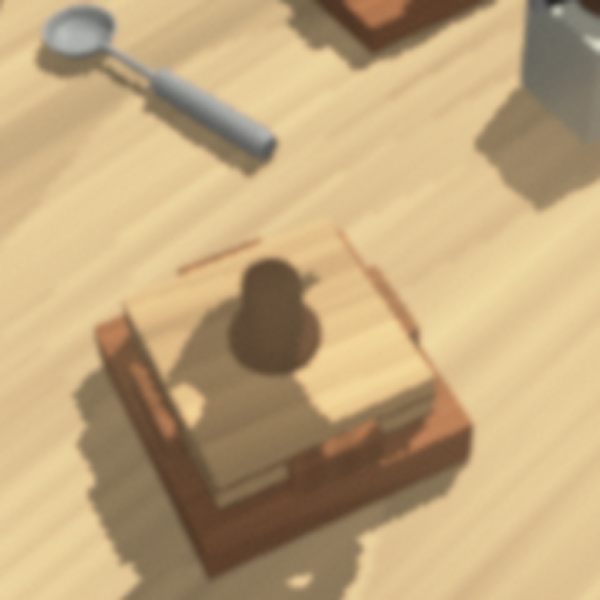

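The pin is upright at (272,310) in the crop. Its collar (about z=0.070) sits flat on the upper trivet, the knob top is at 0.112 as expected, and the trivets are flat. Handing in.

```bash
python3 -c "from cell import *; print(close_job())"
```

```text
the job is handed in; nothing more can be done
None
```

The long stack pin is home in the middle-sized caddy: it went down through both trivets while held, stands upright with its collar on the upper trivet, and has been released; I handed the job in at about 13 s on the robot's clock.

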